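# Clip the batch tag into its stand

## Task

Lift the stand's spring clip until it stays open by itself, slide the loose metal batch tag along the channel beneath it, slotted end first, until you feel it fully home against the stop, pushing gently (less than 12 N). Then take hold of the clip again and lower it onto the tag so that its key drops into the tag's slot: guide it down, neither letting it snap shut nor pressing it down hard (its own spring does the clamping), and leave the other things on the table alone.

Things in the scene. Friction and masses are not known exactly. Their poses are not given: they have to be found in the camera images.
- holder: Dark steel tag stand fixed to the table, 205 long x 92 wide. Origin on the table under the channel; +x runs along the channel the way the tag goes in (entry x = -90, far end +115), z up. Floor at z = 8 with a 37 wide, 4 deep groove along its middle; rails' inner faces 73 apart (y = +-36.5), tops z = 16. At the far end a steel head carries the stop and the clip.
- mouth (a point): Centre of the channel's entry, on the floor level (stand x = -90, z = 8); axes as the stand's. The mouth is flared from here to x = -60.
- lip_start (a point): Start of the two lips that overhang the rails (stand x = -5 to +55; underside z = 16, top z = 19, 63 open between them). The tag can be laid in from above only with its front edge behind this point; from there it must be slid.
- nominal_stop (a point): Nominal place of the stop face (stand x = 55; it stands z = 8 to 18). The head with stop and clip is set by hand anywhere within 8 mm of nominal either way along x, then locked; no reading of it is given: find the stop by touch. With the stop at nominal, the home tag's origin is at stand x = 0.
- nominal_hinge (a point): Nominal centre of the clip's hinge axis, which lies along the stand's y (stand x = 70, z = 20). It shifts along x with the head, by the same unknown amount (up to 8 mm) as the stop.
- nominal_roll (a point): Nominal centre of the clip's thumb roll at clip angle 0 (stand x = 2, z = 46; fixed, does not follow the clip): 68 to -x and 26 above the hinge. Real one shifts with the head. The roll is a cylinder 20 in diameter, 20 long along y; pinch its flat ends, along y. It may turn between the fingers as it moves on its circle about the hinge.
- clip (a joint): Spring clip angle, rad. 0: sits down on the tag, key in slot; -0.05: shut, no tag; 0.1 or more: key riding on the tag. Grows as the free end is lifted up and over to +x, stop 1.40. Spring (0.13 N m, 2 N at the roll) shuts it below 0.75, holds it open above. Foot bar 46 long, 28 from the hinge, rests on the tag; key 6 thick, 16 wide, 50 from the hinge, reaches 5 below the tag's top face.
- tag: Loose dark steel plate 110 (x) x 70 (y) x 6, about 0.13 kg. Origin: centre of the underside. Through slot 9.5 (x) by 30 (y) at x = +20; this slotted +x end goes in first. Grip rib at x = -38: 26 long (x), 10 thick (y), z = 6 to 32; pinch it along y. Home, its axes agree with the stand's and its origin is at stand z = 8.
- label_roll: Roll of labels lying flat, 78 diameter, 25 high; origin at the centre of its underside. Leave alone.
- pen: Marker pen, 135 long, 17 thick, lying; origin at the centre of its underside. Leave alone.
- thermometer: Probe thermometer, 179 long, 26 wide, 16 high, lying; origin at the centre of its underside. Leave alone.

How it is judged:
By the outcome, as a careful person would: the job done as asked, in the order asked, and still so for the second after the job is handed in, with the robot touching nothing.
It also fails if it takes over 72 s, if anything falls off the work surface, if the arm or the gripper's body presses on something with over 40 N, if the wrist force passes 120 N, or if a joint passes its speed limit or range.

## Robot

A 7-joint arm with a two-finger parallel gripper is mounted at the origin on a cart in front of the work surface, level with it; the furniture and walls round the work are solid. World frame = base frame: x ahead of the robot, y to its left, z up, the work surface at z = 0. Lengths are in m, angles in rad, forces in N, time in s.
With the tool pointing down it reaches from about 0.4 to 0.85 m from the base axis. Payload 10.4 kg.
Tool frame: the origin (TCP) lies on the centre line of the jaws, within the pads' length; the fingertips stand 11 mm ahead of it and the grasp point (between the pads) lies 8 mm behind it (tip_reach is the distance from the TCP to the fingertips, in m); z points along the fingers, y is the line along which they close (so a half turn about z gives the same grasp; the last joint's range is limited). The gripper opens to 85 mm and grips with 20 to 120 N. Pads are 22 mm wide; open, the fingers measure 114 mm over their backs; the gripper's body (76 mm by 85 mm) begins 54 mm behind the grasp point. The pads swing forward as they close: fully open they stand 13 mm farther back than shut.
Start: joints at [1.095, 0.332, -0.065, 1.46, 0.022, 1.35, -0.088], TCP at [0.273, -0.562, 0.242] pointing down, gripper open.
Joint ranges: [-2.6, 2.6], [-0.5, 2.12], [-1.47, 1.34], [0.16, 2.42], [-1.27, 4.41], [0.06, 2.06], [-2.6, 2.6]. Speed limits (rad/s): [2.22, 2.22, 2.79, 2.79, 3.14, 3.14, 3.14].

## Interface

Orientations are given as a unit quaternion [x, y, z, w].
In Python, from workcell import get_obs, camera, hand_in, tip_reach gives the robot as it stands. The module is installed in compiled form; this text tells all that it offers.
- The arm moves only by the tool move_arm, never from a script. Its argument "plan" is a list of rows, each an object with "delta_pos": the shift along the tool's x, y, z in a scale on which 1.0 is 1 m, a list of three; "turn": the turn, a rotation vector about the tool's x, y, z in normalised numbers (1 is 90 degrees), a list of three; "fingers": the closure, from 0 (fully open) to 1 (shut). A call has 1 to 12 rows; each row is the pose to reach, as a shift and turn from the pose commanded when the call began, along the tool's axes at that moment; what a row does not reach only later rows make up. A row lasts 1/8 s, in which the tool goes at most 62.5 mm and 10.7 degrees, less where a joint would pass 70% of its speed; a pose out of reach is approached as far as the arm can. Shift and turn numbers lie between -1 and 1, and a call with a number outside is refused. A call with a gripper value outside its range is refused whole. The fingers move at their own pace and stop on an object; "force" is the grip in N (left out, the last holds). Time passes only in rows, so rows that repeat a pose let the fingers close. It gives the time, the measured TCP pose, the force, the opening and the grip force at its end, in the units of the state.
- get_obs(): the state, without advancing time (a new reading comes with each control period).
- camera(name): name is "side" or "top" or "wrist"; returns a dict with "color" (384x512x3 uint8, red, green, blue), "range_z" (384x512 float32, m along the optical axis (not along the pixel's ray), 0 where there is no reading), "fx", "fy", "cx", "cy" (pixels), "k1" (the pictures are not rectified: a ray, as slopes to the right and down, at radius r is drawn at 1 + k1 r^2 times it, then the intrinsics apply), "R" (3x3) and "t" (3): a world point X has camera coordinates R X + t; the wrist camera has in their place "tool_from_camera" (4x4, takes a point from camera to tool coordinates, whose origin is the TCP and whose axes are the flange's). Camera axes: x right, y down, z forward; pixel columns grow to the right and rows downward; lengths in m; the calibration is good to about 2 mm. A picture is of the moment at which its call begins: read the wrist's pose just before it.
- hand_in(): hands the job in; it is judged then, once.
The state is a dict: "clock": time; "joint_pos": joint angles; "joint_velocities": joint speeds; "tau": joint torques, N m; "position": TCP position; "ee_rot": TCP orientation; "ft_force": force on the tool from outside, world axes, zero at the start; "torque": the same for the moment, N m; "grip_width": opening from 0.0 (shut) to 1.0 (fully open); "grasp_force": force on a finger pad.
Only numpy, scipy, OpenCV 4.12 (cv2) and the standard library are available. Lean on these libraries where they do the work, as an engineer would, in place of code of your own. Each camera call takes 0.05 s, during which the arm holds its last target. There are 200 camera calls.

## Working session

There is one attempt and no reset: what is moved stays moved. The work goes in short steps, Python scripts to look and compute and a tool call to move; the robot and the scene stay as the last step left them, time stands still between calls to the robot, and variables do not carry over. Pictures are saved under pics/ and viewed, at most 12 in all, crops included, and the job is handed in when it is done.

Besides the shell and the picture viewer there is one more tool, called after "Call:" as name([rows], argument=value, ...), one row to a line, values as JSON. move_arm: Moves the arm, as the interface text tells. Its arguments: {"type":"object","properties":{"plan":{"type":"array","items":{"type":"object","properties":{"delta_pos":{"type":"array","items":{"type":"number"}},"turn":{"type":"array","items":{"type":"number"}},"fingers":{"type":"number"}}}},"force":{"type":"number"}},"required":["plan"]}

```bash
mkdir -p pics; cat > h.py <<'E'
import numpy as np, cv2
from workcell import get_obs, camera, hand_in, tip_reach
def save(n,f):
    c=camera(n); cv2.imwrite(f'pics/{f}.png',c['color'][:,:,::-1]); np.savez(f'pics/{f}.npz',**c); return c
def rays(c,uv):
    K=np.array([[c['fx'],0,c['cx']],[0,c['fy'],c['cy']],[0,0,1.]])
    p=(np.atleast_2d(uv)-[c['cx'],c['cy']])/[c['fx'],c['fy']]
    s=p.copy()
    for _ in range(20): s=p/(1+c['k1']*(s**2).sum(1,keepdims=True))
    return np.c_[s,np.ones(len(s))]
def onz(c,uv,z): # world points at height z
    d=rays(c,uv)@c['R']; o=-c['R'].T@c['t']
    return o+d*((z-o[2])/d[:,2])[:,None]
def bydepth(c,uv):
    uv=np.atleast_2d(uv); r=rays(c,uv)
    z=np.array([c['range_z'][int(v),int(u)] for u,v in uv])
    return (r*z[:,None]-c['t'])@c['R']
def load(f): return dict(np.load(f'pics/{f}.npz'))
E
python3 - <<'E'
from h import *
import numpy as np
o=get_obs(); print({k:np.round(v,3) for k,v in o.items()},tip_reach)
a=save('top','top0');b=save('side','side0')
for c in(a,b): print(c['fx'],c['cx'],c['cy'],c['k1'],-c['R'].T@c['t'],c['R'])
E
```

```text
{'clock': np.float64(0.0), 'joint_pos': array([ 1.095,  0.333, -0.065,  1.461,  0.022,  1.35 , -0.089]), 'joint_velocities': array([ 0.001, -0.001, -0.002,  0.002,  0.001,  0.001,  0.001]), 'tau': array([ 1.0000e-03, -6.2545e+01,  5.0000e-02, -3.9161e+01,  1.6000e-02,
        1.0000e-02,  0.0000e+00]), 'position': array([ 0.273, -0.562,  0.242]), 'ee_rot': array([ 0.974,  0.224, -0.   , -0.001]), 'ft_force': array([ 0.648, -0.21 , -0.311]), 'torque': array([-0.024,  0.   ,  0.024]), 'grasp_force': np.float64(0.0), 'grip_width': np.float64(1.003)} 0.011
444.3403720232015 252.09591273732357 191.24201237862292 0.024501936002352773 [0.45012249 0.08185082 1.18271269] [[-0.00179637 -0.9996399   0.02677403]
 [-0.99321441 -0.00132985 -0.11629001]
 [ 0.11628374 -0.02680125 -0.99285436]]
423.36781453165037 255.30200441317487 190.1935421600092 -0.045977527482218554 [0.595263   0.98250477 0.61389249] [[-0.9999076   0.00553679  0.0124154 ]
 [-0.00774042  0.51889558 -0.85480259]
 [-0.01117516 -0.8548197  -0.51880477]]
```

View pics/top0.png

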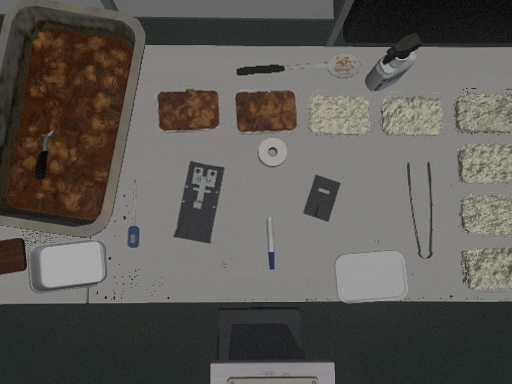

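View pics/side0.png

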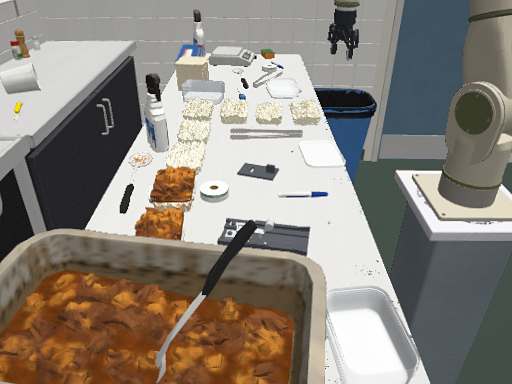

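The top picture shows the stand from about (207,163) at its head end to (193,241) at its entry. The tag is at (322,198) with its slot at (323,190), and the label roll is at (272,152). The pen is at (270,243) and the thermometer at (133,235). Next I'll enlarge the stand and the tag.

```bash
python3 - <<'E'
from h import *
c=load('top0')['color'][:,:,::-1]
a=cv2.resize(c[152:252,165:235],None,fx=5.6,fy=5.6,interpolation=cv2.INTER_CUBIC)
b=cv2.resize(c[165:230,295:350],None,fx=7,fy=7,interpolation=cv2.INTER_CUBIC)
im=np.zeros((560,790,3),np.uint8); im[:560,:392]=a[:560,:392]; im[:455,400:785]=b
im=cv2.convertScaleAbs(im,alpha=1.7,beta=10)
cv2.imwrite('pics/crop1.png',im)
E
```

```text
(no output)
```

View pics/crop1.png

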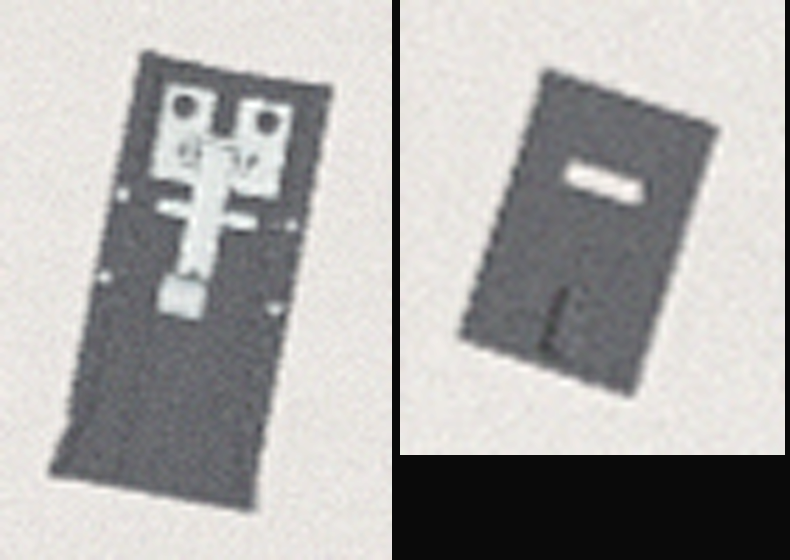

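The crop shows the stand's corners at (144,52), (331,88), (254,508) and (52,472), with the roll at (184,297). The tag's corners are at (545,70), (719,128), (633,397) and (459,337), its slot is at (605,182), and the rib leans from (566,290) to (552,350).

```bash
python3 - <<'E'
from h import *
c=load('top0')
def m(p,s,ox,oy): return (np.array(p,float)+.5)/s-.5+[ox,oy]
S=m([(144,52),(331,88),(254,508),(52,472)],5.6,165,152)
T=m(np.array([(545,70),(719,128),(633,397),(459,337),(605,182)])-[400,0],7,295,165)
s=onz(c,S,.016);t=onz(c,T,.006)
n=np.linalg.norm
print('stand',s[:,:2],[n(s[i]-s[(i+1)%4]) for i in range(4)])
print('tag',t[:,:2],[n(t[i]-t[(i+1)%4]) for i in range(4)])
def frame(p):
    f=(p[0]+p[1])/2;b=(p[2]+p[3])/2;l=(p[0]+p[3])/2;r=(p[1]+p[2])/2
    return f,b,np.arctan2(*(f-b)[[1,0]]),np.arctan2(*(l-r)[[1,0]])-np.pi/2
f,b,a1,a2=frame(s);print('stand yaw',a1,a2,'far',f,'mouthend',b)
f,b,a1,a2=frame(t[:4]);print('tag yaw',a1,a2,'ctr',(f+b)/2,'slot',t[4])
print('roll',onz(c,m([(184,297)],5.6,165,152),.056))
o=get_obs()
from scipy.spatial.transform import Rotation as R
print(R.from_quat(o['ee_rot']).as_matrix().round(3), camera('wrist')['tool_from_camera'])
E
```

```text
stand [[0.66770448 0.2142885 ]
 [0.65069093 0.12570754]
 [0.45287564 0.16028973]
 [0.46969843 0.25394307]] [np.float64(0.09020004693604124), np.float64(0.2008153779956169), np.float64(0.095152269480011), np.float64(0.2019378080974459)]
tag [[ 0.63328379 -0.11990913]
 [ 0.61092341 -0.18644279]
 [ 0.50785966 -0.15108472]
 [ 0.53062667 -0.08523566]
 [ 0.59000511 -0.14214215]] [np.float64(0.07019056530880426), np.float64(0.10896021772481633), np.float64(0.06967377137992288), np.float64(0.10835466146755934)]
stand yaw -0.18539739151502677 -0.18358429230958961 far [0.6591977  0.16999802 0.016     ] mouthend [0.46128703 0.2071164  0.016     ]
tag yaw -0.3281151325728341 -0.3285322876413268 ctr [ 0.57067338 -0.13566808  0.006     ] slot [ 0.59000511 -0.14214215  0.006     ]
roll [[0.54773242 0.19011689 0.056     ]]
[[ 0.899  0.438 -0.001]
 [ 0.438 -0.899  0.001]
 [-0.    -0.001 -1.   ]] [[ 3.26931902e-04 -9.57658090e-01 -2.87907755e-01  7.30517914e-02]
 [ 9.99999712e-01  1.16089892e-04  7.49397612e-04 -2.08586017e-05]
 [-6.84243506e-04 -2.87907917e-01  9.57657853e-01 -1.32979703e-01]
 [ 0.00000000e+00  0.00000000e+00  0.00000000e+00  1.00000000e+00]]
```

```bash
cat >> h.py <<'E'
from scipy.spatial.transform import Rotation as Ro
def go(p,yaw,o=None):
    "delta_pos, turn in tool axes for a tool-down pose at world p"
    o=o or get_obs(); A=Ro.from_quat(o['ee_rot'])
    G=Ro.from_euler('z',yaw)*Ro.from_euler('x',np.pi)
    print('dpos',A.inv().apply(np.array(p)-o['position']).round(4),'turn',(A.inv()*G).as_rotvec().round(4))
def wcam(f):
    o=get_obs(); c=save('wrist',f); A=Ro.from_quat(o['ee_rot']).as_matrix()
    M=np.eye(4);M[:3,:3]=A;M[:3,3]=o['position'];M=M@c['tool_from_camera']
    c['R']=M[:3,:3].T; c['t']=-M[:3,:3].T@M[:3,3]; np.savez(f'pics/{f}.npz',**c); return c
E
python3 -c "
from h import *
go([.55,.19,.24],-.185)"
```

```text
dpos [ 0.5777 -0.555   0.0023] turn [-1.000e-03  4.000e-04  6.378e-01]
```

Careful with the scale: turns go in shares of 90 degrees. That gives: 0.55 rad / 1.5708 = 0.3501.

Call:
move_arm([
  {"delta_pos": [0.045, -0.043, 0], "turn": [0, 0, 0.0318], "fingers": 0},
  {"delta_pos": [0.09, -0.086, 0], "turn": [0, 0, 0.0955], "fingers": 0},
  {"delta_pos": [0.135, -0.129, 0], "turn": [0, 0, 0.1592], "fingers": 0},
  {"delta_pos": [0.18, -0.172, 0], "turn": [0, 0, 0.2228], "fingers": 0},
  {"delta_pos": [0.225, -0.215, 0], "turn": [0, 0, 0.2865], "fingers": 0},
  {"delta_pos": [0.27, -0.258, 0], "turn": [0, 0, 0.3501], "fingers": 0},
  {"delta_pos": [0.315, -0.301, 0], "turn": [0, 0, 0.4062], "fingers": 0},
  {"delta_pos": [0.36, -0.344, 0], "turn": [0, 0, 0.4062], "fingers": 0},
  {"delta_pos": [0.405, -0.388, 0], "turn": [0, 0, 0.4062], "fingers": 0},
  {"delta_pos": [0.45, -0.432, 0], "turn": [0, 0, 0.4062], "fingers": 0},
  {"delta_pos": [0.495, -0.475, 0], "turn": [0, 0, 0.4062], "fingers": 0},
  {"delta_pos": [0.54, -0.52, 0], "turn": [0, 0, 0.4062], "fingers": 0},
])

```text
clock: 1.65
position: [0.5315, 0.1417, 0.2423]
ee_rot: [0.996, -0.093, 0.0, 0.0]
ft_force: [1.3, -0.7, 0.4]
grip_width: 1.0
grasp_force: 0.0
```

```bash
python3 -c "
from h import *
print(get_obs()['position']);go([.55,.19,.24],-.185)"
```

```text
[0.53146243 0.14172845 0.24231493]
dpos [ 0.0093 -0.0509  0.0023] turn [ 0.0002 -0.0004 -0.0011]
```

Call:
move_arm([
  {"delta_pos": [0.009, -0.051, 0.002], "turn": [0, 0, 0], "fingers": 0.3},
  {"delta_pos": [0.009, -0.051, 0.002], "turn": [0, 0, 0], "fingers": 0.4},
  {"delta_pos": [0.009, -0.051, 0.002], "turn": [0, 0, 0], "fingers": 0.4},
  {"delta_pos": [0.009, -0.051, 0.002], "turn": [0, 0, 0], "fingers": 0.4},
])

```text
clock: 2.15
position: [0.5494, 0.187, 0.2404]
ee_rot: [0.996, -0.094, 0.0, 0.0]
ft_force: [-0.2, 0.1, -0.1]
grip_width: 0.599
grasp_force: 0.0
```

```bash
python3 -c "
from h import *
c=wcam('w1');o=get_obs();print(o['position'],o['grip_width'],o['ft_force'])
im=cv2.resize(c['color'][:,:,::-1],(800,600),interpolation=cv2.INTER_CUBIC);cv2.imwrite('pics/w1b.png',im)"
```

```text
[0.5494046  0.18709988 0.24052089] 0.6022842272413683 [-0.28638911 -0.97599922 -0.22015709]
```

View pics/w1b.png

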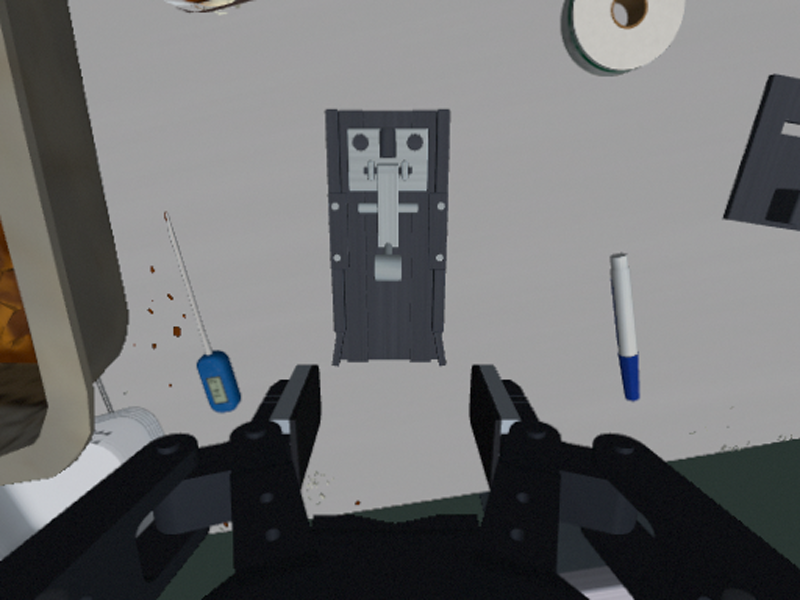

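The wrist picture shows the stand square to the image. Its far corners are at (326,109) and (450,109), the mouth is at y≈362, the roll spans (375..401, 254..281), the hinge pins are at y≈171, and the lip screws are at (335,206), (440,206), (337,258) and (440,258).

```bash
python3 -c "
from h import *
c=load('w1');f=lambda p:(np.array(p,float)+.5)/1.5625-.5
print('far/mouth corners');s=onz(c,f([(326,109.5),(450,109.5),(445,365),(332,365)]),.016);print(s,np.linalg.norm(s-np.roll(s,-1,0),axis=1))
far=(s[0]+s[1])/2;b=(s[2]+s[3])/2;y=np.arctan2(far[1]-b[1],far[0]-b[0]);print('yaw',y)
ex=np.array([np.cos(y),np.sin(y)]);ey=np.array([-ex[1],ex[0]])
O=far[:2]-.115*ex;print('origin',O,b[:2]+.09*ex)
def st(p): return [( (q[:2]-O)@ex*1e3, (q[:2]-O)@ey*1e3, q[2]*1e3) for q in p]
q=bydepth(c,f([(388,258),(388,267),(388,277),(388,220),(365,208),(410,208),(360,178)]))
for a in st(q): print(np.round(a,1))
print('roll ctr at z46',np.round(st(onz(c,f([(388,268)]),.052)),1),'pins z20..26',np.round(st(onz(c,f([(388,171)]),.024)),1),'headfront',np.round(st(onz(c,f([(350,190)]),.018)),1))
import cv2
im=c['color'][100:185,205:292,::-1];cv2.imwrite('pics/w1c.png',cv2.resize(im,None,fx=7,fy=7,interpolation=cv2.INTER_CUBIC)[:600])
"
```

```text
far/mouth corners
[[0.6696281  0.21514157 0.016     ]
 [0.65267506 0.12561688 0.016     ]
 [0.45128694 0.1610021  0.016     ]
 [0.4694508  0.25663059 0.016     ]] [0.09111573 0.2044732  0.09733824 0.20443163]
yaw -0.18914794937064444
origin [0.54820263 0.19200177] [0.5487637  0.19189436]
[10.5 -0.2 48.3]
[ 5.  -0.3 53.7]
[-3.1 -0.2 51.1]
[35.2  0.1 23.8]
[44.1 17.6 22.4]
[ 44.1 -16.8  21.2]
[66.2 21.2 19.4]
roll ctr at z46 [[ 3.9 -0.2 52. ]] pins z20..26 [[71.4 -0.  24. ]] headfront [[57.3 29.1 18. ]]
```

View pics/w1c.png

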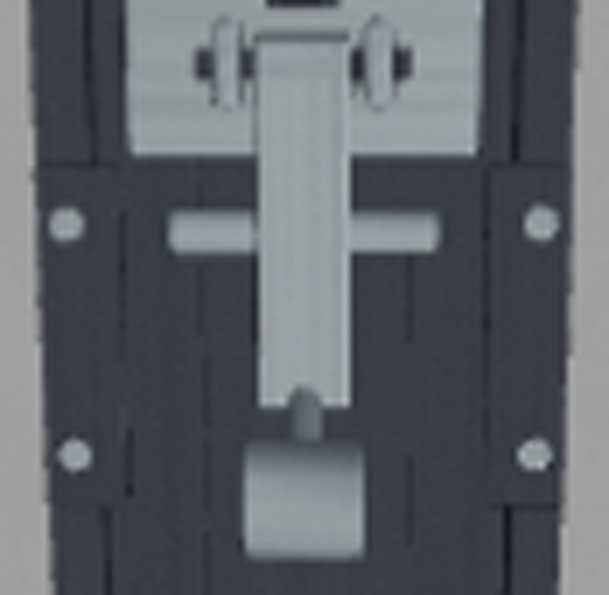

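The crop confirms the clip is shut. The roll is near stand x≈3 and y≈0, with its top at about z 53, and the hinge and stop sit about 2 mm beyond nominal. Next I descend onto the roll.

```bash
python3 -c "
from h import *
go([.5515,.1914,.036],-.187)"
```

```text
dpos [ 0.0011 -0.0048  0.2045] turn [ 0.0008 -0.0007 -0.0004]
```

Call:
move_arm([
  {"delta_pos": [0.001, -0.001, 0.04], "turn": [0, 0, 0], "fingers": 0.4},
  {"delta_pos": [0.001, -0.001, 0.08], "turn": [0, 0, 0], "fingers": 0.4},
  {"delta_pos": [0.001, -0.001, 0.12], "turn": [0, 0, 0], "fingers": 0.4},
  {"delta_pos": [0.001, -0.001, 0.12], "turn": [0, 0, 0], "fingers": 0.4},
  {"delta_pos": [0.001, -0.001, 0.12], "turn": [0, 0, 0], "fingers": 0.4},
])

```text
clock: 2.82
position: [0.5512, 0.1893, 0.1222]
ee_rot: [0.996, -0.093, 0.001, -0.0]
ft_force: [-0.4, 0.7, 1.0]
grip_width: 0.601
grasp_force: 0.0
```

```bash
python3 -c "
from h import *
print(get_obs()['position']);go([.5515,.1914,.036],-.187)"
```

```text
[0.55122155 0.18932908 0.12215969]
dpos [-0.0003 -0.002   0.0862] turn [-0.0008 -0.0019  0.0011]
```

Call:
move_arm([
  {"delta_pos": [0, -0.002, 0.03], "turn": [0, 0, 0], "fingers": 0.4},
  {"delta_pos": [0, -0.002, 0.06], "turn": [0, 0, 0], "fingers": 0.4},
  {"delta_pos": [0, -0.002, 0.085], "turn": [0, 0, 0], "fingers": 0.4},
  {"delta_pos": [0, -0.002, 0.085], "turn": [0, 0, 0], "fingers": 0.4},
  {"delta_pos": [0, -0.002, 0.085], "turn": [0, 0, 0], "fingers": 0.4},
])

```text
clock: 3.45
position: [0.552, 0.1918, 0.0375]
ee_rot: [0.996, -0.093, 0.001, -0.001]
ft_force: [0.6, 0.2, 0.7]
grip_width: 0.6
grasp_force: 0.0
```

```bash
python3 -c "
from h import *
o=get_obs();print(o['position'],o['ft_force'])
c=wcam('w2');cv2.imwrite('pics/w2b.png',cv2.resize(c['color'][120:384,100:412,::-1],None,fx=2.2,fy=2.2))"
```

```text
[0.55203968 0.19182853 0.03748704] [0.64024397 0.18668509 0.73468995]
```

View pics/w2b.png

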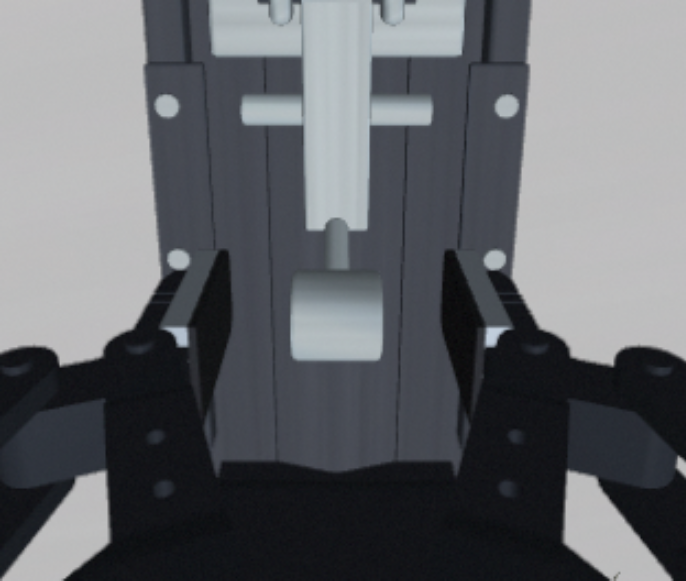

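The roll is centred between the pads: it sits at 337 and the gap centre is at 337. I'll close on it.

Call:
move_arm([
  {"delta_pos": [0, 0, 0], "turn": [0, 0, 0], "fingers": 0.8},
  {"delta_pos": [0, 0, 0], "turn": [0, 0, 0], "fingers": 0.9},
  {"delta_pos": [0, 0, 0], "turn": [0, 0, 0], "fingers": 0.9},
  {"delta_pos": [0, 0, 0], "turn": [0, 0, 0], "fingers": 0.9},
  {"delta_pos": [0, 0, 0], "turn": [0, 0, 0], "fingers": 0.9},
], force=25)

```text
clock: 4.12
position: [0.5513, 0.192, 0.0362]
ee_rot: [0.996, -0.092, 0.001, -0.0]
ft_force: [-0.8, 1.2, 7.3]
grip_width: 0.23
grasp_force: 28.8
```

```bash
python3 -c "
from h import *
c=load('w2');f=lambda p:(np.array(p,float)+.5)/2.2-.5+[100,120]
ex=np.array([np.cos(.188),-np.sin(.188)]);ey=np.array([-ex[1],ex[0]]);O=np.array([.5485,.192])
st=lambda P:np.array([((q[:2]-O)@ex*1e3,(q[:2]-O)@ey*1e3,q[2]*1e3) for q in P]).round(1)
print(st(bydepth(c,f([(337,r) for r in (275,285,300,315,330,345,355)]))));print('tcp',st([get_obs()['position']]),get_obs())
print('pins',st(bydepth(c,f([(282,12),(393,12),(258,110),(415,110),(260,45)]))))
"
```

```text
[[11.9  0.1 43.1]
 [11.   0.1 46.1]
 [ 9.2  0.1 49.4]
 [ 7.   0.1 51.9]
 [ 4.9  0.1 54.3]
 [ 1.6  0.1 54.7]
 [-2.4  0.1 52.2]]
tcp [[ 2.7  0.5 36.2]] {'clock': 4.125, 'joint_pos': array([ 0.1021369 ,  0.52777416, -0.63974125,  1.75031283,  0.36924927,
        0.9847456 , -2.43537077]), 'joint_velocities': array([-5.08993468e-04, -7.98148999e-05, -2.73913052e-05, -1.73307483e-04,
        2.41184919e-04, -7.57921792e-04,  7.36460200e-04]), 'tau': array([  0.75615026, -57.79776335,  -9.12934542, -28.91072094,
         0.39927972,   0.07501217,   0.08943045]), 'position': array([0.55127752, 0.1919986 , 0.03619288]), 'ee_rot': array([ 9.95724824e-01, -9.23658164e-02,  6.83166938e-04, -4.04981606e-04]), 'ft_force': array([-0.75598286,  1.22959721,  7.30904358]), 'torque': array([ 0.20625405,  0.11289902, -0.0597345 ]), 'grasp_force': 28.815480172634125, 'grip_width': 0.22986254021656696}
pins [[ 67.6  12.4  27.2]
 [ 67.7 -12.   27.8]
 [ 44.4  19.   21.8]
 [ 44.6 -18.3  22.4]
 [ 59.5  18.3  19.6]]
```

The roll is gripped at 19.5 mm opening. I'll now lift it along its arc, starting with half of it.

Call:
move_arm([
  {"delta_pos": [0.0025, 0, -0.0065], "turn": [0, 0, 0], "fingers": 0.9},
  {"delta_pos": [0.006, 0, -0.0135], "turn": [0, 0, 0], "fingers": 0.9},
  {"delta_pos": [0.01, 0, -0.0195], "turn": [0, 0, 0], "fingers": 0.9},
  {"delta_pos": [0.0145, 0, -0.025], "turn": [0, 0, 0], "fingers": 0.9},
  {"delta_pos": [0.0195, 0, -0.0305], "turn": [0, 0, 0], "fingers": 0.9},
  {"delta_pos": [0.025, 0, -0.035], "turn": [0, 0, 0], "fingers": 0.9},
  {"delta_pos": [0.025, 0, -0.035], "turn": [0, 0, 0], "fingers": 0.9},
])

```text
clock: 5.0
position: [0.5748, 0.1875, 0.0705]
ee_rot: [0.996, -0.092, -0.001, -0.0]
ft_force: [-2.8, 4.0, -0.2]
grip_width: 0.225
grasp_force: 26.2
```

Call:
move_arm([
  {"delta_pos": [0.006, 0, -0.004], "turn": [0, 0, 0], "fingers": 0.9},
  {"delta_pos": [0.0125, 0, -0.0075], "turn": [0, 0, 0], "fingers": 0.9},
  {"delta_pos": [0.019, 0, -0.0105], "turn": [0, 0, 0], "fingers": 0.9},
  {"delta_pos": [0.026, 0, -0.013], "turn": [0, 0, 0], "fingers": 0.9},
  {"delta_pos": [0.033, 0, -0.0145], "turn": [0, 0, 0], "fingers": 0.9},
  {"delta_pos": [0.0405, 0, -0.015], "turn": [0, 0, 0], "fingers": 0.9},
  {"delta_pos": [0.0475, 0, -0.015], "turn": [0, 0, 0], "fingers": 0.9},
  {"delta_pos": [0.0475, 0, -0.015], "turn": [0, 0, 0], "fingers": 0.9},
])

```text
clock: 6.0
position: [0.6231, 0.1784, 0.0859]
ee_rot: [0.996, -0.093, 0.001, -0.001]
ft_force: [0.8, 5.4, 4.9]
grip_width: 0.228
grasp_force: 26.3
```

Call:
move_arm([
  {"delta_pos": [0, 0, 0], "turn": [0, 0, 0], "fingers": 0.4},
  {"delta_pos": [0, 0, 0], "turn": [0, 0, 0], "fingers": 0.4},
  {"delta_pos": [0, 0, 0], "turn": [0, 0, 0], "fingers": 0.4},
  {"delta_pos": [0, 0, -0.04], "turn": [0, 0, 0], "fingers": 0.4},
  {"delta_pos": [0, 0, -0.09], "turn": [0, 0, 0], "fingers": 0.4},
  {"delta_pos": [0, 0, -0.13], "turn": [0, 0, 0], "fingers": 0.4},
  {"delta_pos": [0, 0, -0.13], "turn": [0, 0, 0], "fingers": 0.4},
])

```text
clock: 6.88
position: [0.6234, 0.1785, 0.219]
ee_rot: [0.996, -0.093, 0.003, -0.001]
ft_force: [-0.4, -0.4, -0.4]
grip_width: 0.601
grasp_force: 0.0
```

```bash
python3 -c "
from h import *
c=wcam('w3');d=save('side','s3')
im=np.hstack([cv2.resize(c['color'][:,:,::-1],(440,330)),cv2.resize(d['color'][200:265,200:325,::-1],(350,182)).repeat(1,0) if 0 else cv2.copyMakeBorder(cv2.resize(d['color'][200:265,200:325,::-1],(350,182)),0,148,0,0,0)])
cv2.imwrite('pics/w3b.png',im)
ex=np.array([np.cos(.188),-np.sin(.188)]);O=np.array([.5485,.192])
tag=[.5707,-.1357];a=-.328;rib=np.array(tag)-.038*np.array([np.cos(a),np.sin(a)]);print('rib',rib);print(get_obs()['position']);go([rib[0],rib[1],.2],a)
"
```

```text
rib [ 0.53472584 -0.12345829]
[0.62198821 0.1776703  0.21507365]
dpos [-0.0302  0.312   0.0152] turn [ 0.0005 -0.0004  0.1425]
```

View pics/w3b.png

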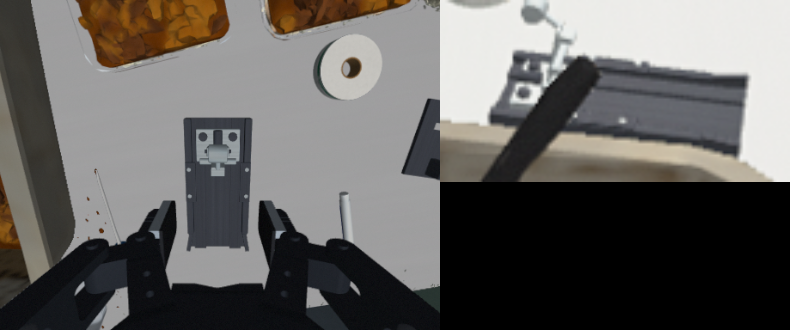

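The clip stays open: in the side view its roll stands up at about (535,10), leaning over the head. In the wrist view it stands at (218,152). Now to the tag.

Scaled: 0.142 rad / 1.5708 = 0.0904.

Call:
move_arm([
  {"delta_pos": [-0.006, 0.06, 0], "turn": [0, 0, 0.0318], "fingers": 0.4},
  {"delta_pos": [-0.012, 0.12, 0.005], "turn": [0, 0, 0.0637], "fingers": 0.4},
  {"delta_pos": [-0.018, 0.18, 0.01], "turn": [0, 0, 0.0904], "fingers": 0.4},
  {"delta_pos": [-0.024, 0.24, 0.012], "turn": [0, 0, 0.0904], "fingers": 0.4},
  {"delta_pos": [-0.03, 0.3, 0.014], "turn": [0, 0, 0.0904], "fingers": 0.4},
  {"delta_pos": [-0.03, 0.312, 0.014], "turn": [0, 0, 0.0904], "fingers": 0.4},
  {"delta_pos": [-0.03, 0.312, 0.014], "turn": [0, 0, 0.0904], "fingers": 0.4},
  {"delta_pos": [-0.03, 0.312, 0.014], "turn": [0, 0, 0.0904], "fingers": 0.4},
])

```text
clock: 7.98
position: [0.5353, -0.1211, 0.2009]
ee_rot: [0.987, -0.162, -0.0, -0.0]
ft_force: [0.3, 1.5, 1.1]
grip_width: 0.596
grasp_force: 0.0
```

```bash
python3 -c "
from h import *
o=get_obs();print(o['position'],o['joint_pos'].round(2))
c=wcam('w4')
cv2.imwrite('pics/w4b.png',cv2.resize(c['color'][:,:,::-1],(800,600),interpolation=cv2.INTER_CUBIC))
"
```

```text
[ 0.53532207 -0.12109944  0.20087935] [ 0.62  0.24 -0.55  1.7   0.13  1.24 -1.86]
```

View pics/w4b.png

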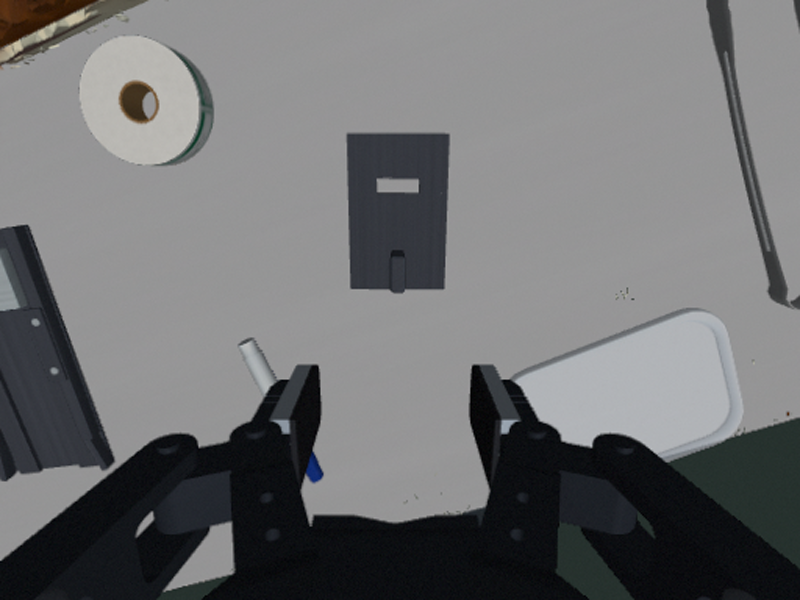

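The tag lies square in the view, with corners (347,134), (449,134), (444,289) and (351,289), its slot at (398,185), and the rib top spanning (391..405, 252..292). The pen's end is at (248,342).

```bash
python3 -c "
from h import *
c=load('w4');f=lambda p:(np.array(p,float)+.5)/1.5625-.5
t=onz(c,f([(347,134),(449,134),(444.5,289),(351,289)]),.006);print(np.linalg.norm(t-np.roll(t,-1,0),axis=1))
fr=(t[0]+t[1])/2;b=(t[2]+t[3])/2;y=np.arctan2(*(fr-b)[[1,0]]);C=(fr+b)/2;ex=np.array([np.cos(y),np.sin(y),0]);ey=np.array([-ex[1],ex[0],0])
print('yaw',y,'ctr',C)
rib=C-.038*ex;print('rib',rib)
q=onz(c,f([(398,266),(391,266),(405,266)]),.032);print('rib top seen',[( (p-C)@ex*1e3,(p-C)@ey*1e3) for p in q])
p=onz(c,f([(248,342),(315,478)]),.009);print('pen rel rib',[((k-rib)@ex*1e3,(k-rib)@ey*1e3) for k in p])
go([rib[0],rib[1],.03],y)
"
```

```text
[0.06966943 0.10970653 0.07016301 0.1096956 ]
yaw -0.32410026680499293 ctr [ 0.57146845 -0.13580459  0.006     ]
rib [ 0.53544682 -0.12370326  0.006     ]
rib top seen [(np.float64(-31.573422981894915), np.float64(0.032798353703809846)), (np.float64(-31.57218422499042), np.float64(4.796105172247145)), (np.float64(-31.574359806351275), np.float64(-4.730603050219826))]
pen rel rib [(np.float64(-58.393137535779445), np.float64(115.63468226537337)), (np.float64(-183.11292868105463), np.float64(70.38479996671606))]
dpos [0.0009 0.0026 0.171 ] turn [-0.0006  0.0004 -0.0002]
```

Call:
move_arm([
  {"delta_pos": [0, 0.001, 0.05], "turn": [0, 0, 0], "fingers": 0.5},
  {"delta_pos": [0, 0.001, 0.1], "turn": [0, 0, 0], "fingers": 0.6},
  {"delta_pos": [0, 0.001, 0.14], "turn": [0, 0, 0], "fingers": 0.6},
  {"delta_pos": [0, 0.001, 0.16], "turn": [0, 0, 0], "fingers": 0.6},
  {"delta_pos": [0, 0.001, 0.17], "turn": [0, 0, 0], "fingers": 0.6},
  {"delta_pos": [0, 0.001, 0.17], "turn": [0, 0, 0], "fingers": 0.6},
])

```text
clock: 8.78
position: [0.5353, -0.1238, 0.0318]
ee_rot: [0.987, -0.163, 0.0, -0.0]
ft_force: [0.4, 0.5, -0.7]
grip_width: 0.394
grasp_force: 0.0
```

```bash
python3 -c "
from h import *
go([.5354,-.1237,.0205],-.324)"
```

```text
dpos [ 0.0001 -0.0001  0.0113] turn [-0.0002 -0.0006 -0.0028]
```

Call:
move_arm([
  {"delta_pos": [0, 0, 0.006], "turn": [0, 0, 0], "fingers": 0.6},
  {"delta_pos": [0, 0, 0.011], "turn": [0, 0, 0], "fingers": 0.6},
  {"delta_pos": [0, 0, 0.011], "turn": [0, 0, 0], "fingers": 0.6},
  {"delta_pos": [0, 0, 0.011], "turn": [0, 0, 0], "fingers": 0.95},
  {"delta_pos": [0, 0, 0.011], "turn": [0, 0, 0], "fingers": 0.95},
  {"delta_pos": [0, 0, 0.011], "turn": [0, 0, 0], "fingers": 0.95},
  {"delta_pos": [0, 0, 0.011], "turn": [0, 0, 0], "fingers": 0.95},
], force=45)

```text
clock: 9.65
position: [0.5351, -0.124, 0.0207]
ee_rot: [0.987, -0.163, 0.0, 0.0]
ft_force: [0.3, 1.0, 4.3]
grip_width: 0.108
grasp_force: 44.6
```

Call:
move_arm([
  {"delta_pos": [0, 0, -0.02], "turn": [0, 0, 0], "fingers": 0.95},
  {"delta_pos": [0, 0, -0.06], "turn": [0, 0, 0], "fingers": 0.95},
  {"delta_pos": [0, 0, -0.1], "turn": [0, 0, 0], "fingers": 0.95},
  {"delta_pos": [0, 0, -0.1], "turn": [0, 0, 0], "fingers": 0.95},
  {"delta_pos": [0, 0, -0.1], "turn": [0, 0, 0], "fingers": 0.95},
])

```text
clock: 10.28
position: [0.5344, -0.1242, 0.1204]
ee_rot: [0.987, -0.163, -0.0, 0.0]
ft_force: [-0.2, 0.0, -0.9]
grip_width: 0.106
grasp_force: 44.0
```

```bash
python3 -c "
from h import *
o=get_obs();print(o['position'],o['ft_force'],o['torque'],o['grasp_force'],o['grip_width'])
go([.4424,.2122,.12],-.188)"
```

```text
[ 0.53435962 -0.12416253  0.12041914] [-0.17407895  0.03832128 -0.8775702 ] [ 0.02109147  0.04128204 -0.00801547] 44.00190711021423 0.10603222232050742
dpos [-0.1952 -0.2889  0.0003] turn [ 4.000e-04  1.000e-04 -1.393e-01]
```

Scaled: -0.139 rad / 1.5708 = -0.0885.

Call:
move_arm([
  {"delta_pos": [-0.02, -0.03, 0], "turn": [0, 0, -0.0095], "fingers": 0.95},
  {"delta_pos": [-0.045, -0.066, 0], "turn": [0, 0, -0.0191], "fingers": 0.95},
  {"delta_pos": [-0.07, -0.103, 0], "turn": [0, 0, -0.0286], "fingers": 0.95},
  {"delta_pos": [-0.095, -0.14, 0], "turn": [0, 0, -0.0414], "fingers": 0.95},
  {"delta_pos": [-0.12, -0.178, 0], "turn": [0, 0, -0.0541], "fingers": 0.95},
  {"delta_pos": [-0.145, -0.215, 0], "turn": [0, 0, -0.0668], "fingers": 0.95},
  {"delta_pos": [-0.17, -0.252, 0], "turn": [0, 0, -0.0796], "fingers": 0.95},
  {"delta_pos": [-0.188, -0.278, 0], "turn": [0, 0, -0.0885], "fingers": 0.95},
  {"delta_pos": [-0.195, -0.289, 0], "turn": [0, 0, -0.0885], "fingers": 0.95},
  {"delta_pos": [-0.195, -0.289, 0.03], "turn": [0, 0, -0.0885], "fingers": 0.95},
  {"delta_pos": [-0.195, -0.289, 0.06], "turn": [0, 0, -0.0885], "fingers": 0.95},
  {"delta_pos": [-0.195, -0.289, 0.06], "turn": [0, 0, -0.0885], "fingers": 0.95},
])

```text
clock: 11.78
position: [0.4415, 0.2107, 0.0582]
ee_rot: [0.996, -0.094, -0.002, 0.001]
ft_force: [-1.0, 0.4, 0.1]
grip_width: 0.107
grasp_force: 43.9
```

Call:
move_arm([
  {"delta_pos": [0, 0, 0], "turn": [0, 0, 0], "fingers": 0.95},
  {"delta_pos": [0, 0, 0], "turn": [0, 0, 0], "fingers": 0.95},
])

```text
clock: 12.02
position: [0.4438, 0.2124, 0.0614]
ee_rot: [0.996, -0.094, 0.001, -0.0]
ft_force: [-0.2, -0.1, 0.0]
grip_width: 0.105
grasp_force: 43.9
```

```bash
python3 -c "
from h import *
o=get_obs();print(o['position'],o['ft_force'],Ro.from_quat(o['ee_rot']).as_matrix().round(4))
c=wcam('w5');cv2.imwrite('pics/w5b.png',cv2.resize(c['color'][30:270,130:380,::-1],None,fx=2.5,fy=2.5,interpolation=cv2.INTER_CUBIC))
go([.4424,.2122,.03],-.188)"
```

```text
[0.4437831  0.21235314 0.06143065] [-0.18137507 -0.06312567  0.03018206] [[ 9.822e-01 -1.876e-01  1.800e-03]
 [-1.876e-01 -9.822e-01  3.000e-04]
 [ 1.700e-03 -7.000e-04 -1.000e+00]]
dpos [-0.0013  0.0004  0.0313] turn [-0.0006 -0.0016 -0.0006]
```

View pics/w5b.png

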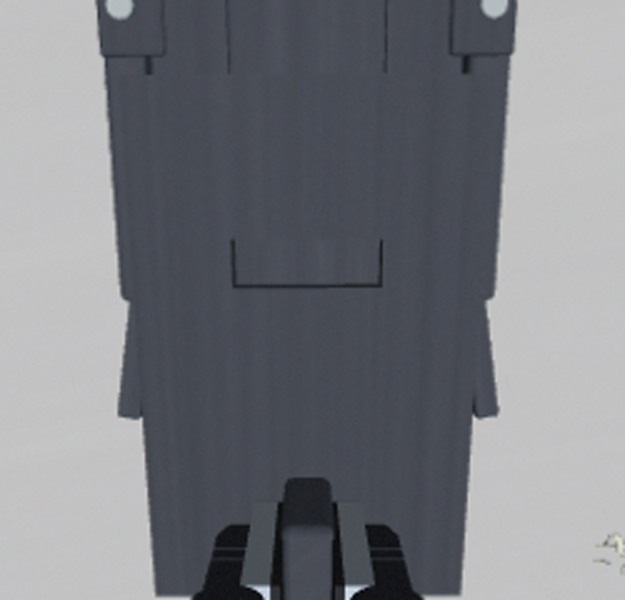

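The tag is centred on the stand: its edges at 142 and 474 and the mouth's at 119 and 497 both centre on 308. Its front edge is behind the lips, so I can lower it.

Call:
move_arm([
  {"delta_pos": [0, 0, 0.01], "turn": [0, 0, 0], "fingers": 0.95},
  {"delta_pos": [0, 0, 0.02], "turn": [0, 0, 0], "fingers": 0.95},
  {"delta_pos": [0, 0, 0.026], "turn": [0, 0, 0], "fingers": 0.95},
  {"delta_pos": [0, 0, 0.029], "turn": [0, 0, 0], "fingers": 0.95},
  {"delta_pos": [0, 0, 0.03], "turn": [0, 0, 0], "fingers": 0.95},
  {"delta_pos": [0, 0, 0.03], "turn": [0, 0, 0], "fingers": 0.95},
])

```text
clock: 12.82
position: [0.4431, 0.2124, 0.0304]
ee_rot: [0.996, -0.094, 0.0, -0.0]
ft_force: [-0.4, -0.2, -0.8]
grip_width: 0.103
grasp_force: 43.9
```

```bash
python3 -c "
from h import *
o=get_obs();print(o['position'],o['ft_force'],o['torque'],Ro.from_quat(o['ee_rot']).as_matrix().round(4))"
```

```text
[0.44305283 0.21238608 0.03039448] [-0.39910354 -0.16984889 -0.8446693 ] [-0.01127449  0.08953565  0.06772254] [[ 9.824e-01 -1.870e-01  2.000e-04]
 [-1.870e-01 -9.824e-01  0.000e+00]
 [ 2.000e-04 -1.000e-04 -1.000e+00]]
```

Call:
move_arm([
  {"delta_pos": [0, 0, 0.001], "turn": [0, 0, 0], "fingers": 0.95},
  {"delta_pos": [0, 0, 0.0015], "turn": [0, 0, 0], "fingers": 0.95},
  {"delta_pos": [0, 0, 0.0015], "turn": [0, 0, 0], "fingers": 0.95},
])

```text
clock: 13.2
position: [0.443, 0.2122, 0.0288]
ee_rot: [0.996, -0.094, 0.0, 0.0]
ft_force: [-0.0, 0.3, -0.7]
grip_width: 0.109
grasp_force: 43.9
```

Call:
move_arm([
  {"delta_pos": [0.005, 0, 0], "turn": [0, 0, 0], "fingers": 0.95},
  {"delta_pos": [0.01, 0, 0], "turn": [0, 0, 0], "fingers": 0.95},
  {"delta_pos": [0.015, 0, 0], "turn": [0, 0, 0], "fingers": 0.95},
  {"delta_pos": [0.02, 0, 0], "turn": [0, 0, 0], "fingers": 0.95},
  {"delta_pos": [0.025, 0, 0], "turn": [0, 0, 0], "fingers": 0.95},
  {"delta_pos": [0.03, 0, 0], "turn": [0, 0, 0], "fingers": 0.95},
])

```text
clock: 13.95
position: [0.4728, 0.2066, 0.0288]
ee_rot: [0.996, -0.094, 0.0, 0.0]
ft_force: [0.1, 0.7, -0.7]
grip_width: 0.105
grasp_force: 43.9
```

Call:
move_arm([
  {"delta_pos": [0.005, 0, 0], "turn": [0, 0, 0], "fingers": 0.95},
  {"delta_pos": [0.01, 0, 0], "turn": [0, 0, 0], "fingers": 0.95},
  {"delta_pos": [0.015, 0, 0], "turn": [0, 0, 0], "fingers": 0.95},
  {"delta_pos": [0.02, 0, 0], "turn": [0, 0, 0], "fingers": 0.95},
  {"delta_pos": [0.024, 0, 0], "turn": [0, 0, 0], "fingers": 0.95},
  {"delta_pos": [0.028, 0, 0], "turn": [0, 0, 0], "fingers": 0.95},
  {"delta_pos": [0.028, 0, 0], "turn": [0, 0, 0], "fingers": 0.95},
])

```text
clock: 14.82
position: [0.5002, 0.2013, 0.0288]
ee_rot: [0.996, -0.094, 0.0, -0.0]
ft_force: [0.6, -0.5, -0.6]
grip_width: 0.107
grasp_force: 43.9
```

Call:
move_arm([
  {"delta_pos": [0.003, 0, 0], "turn": [0, 0, 0], "fingers": 0.95},
  {"delta_pos": [0.005, 0, 0], "turn": [0, 0, 0], "fingers": 0.95},
  {"delta_pos": [0.0065, 0, 0], "turn": [0, 0, 0], "fingers": 0.95},
  {"delta_pos": [0.008, 0, 0], "turn": [0, 0, 0], "fingers": 0.95},
  {"delta_pos": [0.009, 0, 0], "turn": [0, 0, 0], "fingers": 0.95},
  {"delta_pos": [0.009, 0, 0], "turn": [0, 0, 0], "fingers": 0.95},
])

```text
clock: 15.58
position: [0.5089, 0.1997, 0.0288]
ee_rot: [0.996, -0.094, 0.0, 0.0]
ft_force: [0.2, -0.3, -1.8]
grip_width: 0.106
grasp_force: 44.0
```

Call:
move_arm([
  {"delta_pos": [0.0005, 0, 0], "turn": [0, 0, 0], "fingers": 0.95},
  {"delta_pos": [0.001, 0, 0], "turn": [0, 0, 0], "fingers": 0.95},
  {"delta_pos": [0.0015, 0, 0], "turn": [0, 0, 0], "fingers": 0.95},
  {"delta_pos": [0.002, 0, 0], "turn": [0, 0, 0], "fingers": 0.95},
])

```text
clock: 16.08
position: [0.5108, 0.1993, 0.0288]
ee_rot: [0.996, -0.094, 0.0, 0.0]
ft_force: [0.2, -0.2, -1.3]
grip_width: 0.105
grasp_force: 44.0
```

Call:
move_arm([
  {"delta_pos": [0.0005, 0, 0], "turn": [0, 0, 0], "fingers": 0.95},
  {"delta_pos": [0.001, 0, 0], "turn": [0, 0, 0], "fingers": 0.95},
  {"delta_pos": [0.001, 0, 0], "turn": [0, 0, 0], "fingers": 0.95},
])

```text
clock: 16.45
position: [0.5118, 0.1992, 0.0288]
ee_rot: [0.996, -0.094, 0.0, 0.0]
ft_force: [-0.0, 0.7, -1.5]
grip_width: 0.107
grasp_force: 44.0
```

Call:
move_arm([
  {"delta_pos": [0.0005, 0, 0], "turn": [0, 0, 0], "fingers": 0.95},
  {"delta_pos": [0.001, 0, 0], "turn": [0, 0, 0], "fingers": 0.95},
  {"delta_pos": [0.001, 0, 0], "turn": [0, 0, 0], "fingers": 0.95},
])

```text
clock: 16.82
position: [0.5119, 0.1992, 0.0287]
ee_rot: [0.996, -0.094, -0.001, 0.0]
ft_force: [-4.7, 0.5, 2.1]
grip_width: 0.107
grasp_force: 44.5
```

Call:
move_arm([
  {"delta_pos": [0.0004, 0, 0], "turn": [0, 0, 0], "fingers": 0.95},
  {"delta_pos": [0.0004, 0, 0], "turn": [0, 0, 0], "fingers": 0.95},
])

```text
clock: 17.08
position: [0.5119, 0.1992, 0.0287]
ee_rot: [0.996, -0.094, -0.001, 0.0]
ft_force: [-7.5, 0.2, 3.0]
grip_width: 0.109
grasp_force: 44.8
```

```bash
python3 -c "
from h import *
o=get_obs();print(o['position'],o['ft_force'],o['torque'])
ex=np.array([np.cos(.188),-np.sin(.188)]);ey=np.array([-ex[1],ex[0]]);O=np.array([.5485,.192]);p=o['position'][:2]-O;print(p@ex,p@ey)"
```

```text
[0.51189043 0.19923343 0.02867552] [-7.54149195  0.23765633  2.95908182] [-0.00145486  1.37566127 -0.12717406]
-0.037316398672080406 0.0002638469586764367
```

The stop is solid: the force rose to 7.5 N with no further travel. I'll relax the push, release and retreat.

Call:
move_arm([
  {"delta_pos": [-0.001, 0, 0], "turn": [0, 0, 0], "fingers": 0.95},
  {"delta_pos": [-0.001, 0, 0], "turn": [0, 0, 0], "fingers": 0.95},
  {"delta_pos": [-0.001, 0, 0], "turn": [0, 0, 0], "fingers": 0.6},
  {"delta_pos": [-0.001, 0, 0], "turn": [0, 0, 0], "fingers": 0.6},
  {"delta_pos": [-0.001, 0, 0], "turn": [0, 0, 0], "fingers": 0.6},
  {"delta_pos": [-0.001, 0, -0.03], "turn": [0, 0, 0], "fingers": 0.5},
  {"delta_pos": [-0.001, 0, -0.08], "turn": [0, 0, 0], "fingers": 0.4},
  {"delta_pos": [-0.001, 0, -0.13], "turn": [0, 0, 0], "fingers": 0.4},
  {"delta_pos": [-0.001, 0, -0.18], "turn": [0, 0, 0], "fingers": 0.4},
  {"delta_pos": [-0.001, 0, -0.18], "turn": [0, 0, 0], "fingers": 0.4},
  {"delta_pos": [-0.001, 0, -0.18], "turn": [0, 0, 0], "fingers": 0.4},
])

```text
clock: 18.45
position: [0.512, 0.1988, 0.2082]
ee_rot: [0.996, -0.094, -0.0, 0.0]
ft_force: [0.1, -0.8, -0.1]
grip_width: 0.602
grasp_force: 0.0
```

```bash
python3 -c "
from h import *
o=get_obs();print(o['position'],o['ft_force'])
c=wcam('w6');cv2.imwrite('pics/w6b.png',cv2.resize(c['color'][0:300,100:400,::-1],None,fx=2,fy=2,interpolation=cv2.INTER_CUBIC))
"
```

```text
[0.51199925 0.19881073 0.20824479] [ 0.07899636 -0.76609542 -0.12959878]
```

View pics/w6b.png

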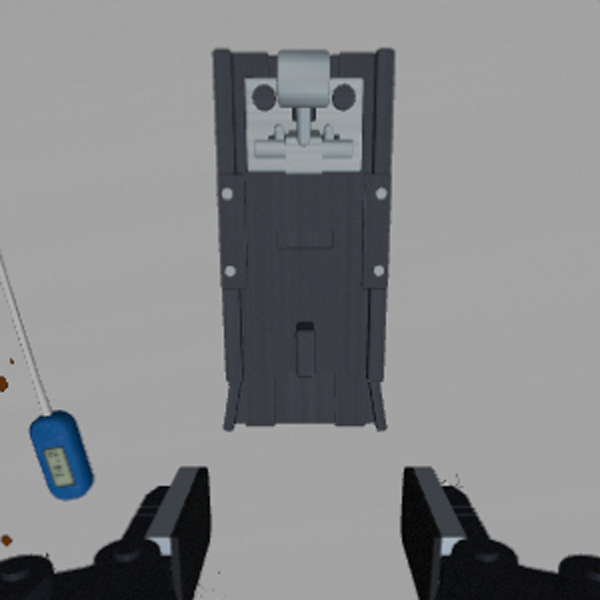

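The tag is in the channel with its slot at (305,238) and its front edge under the head front at y≈172. The open clip's roll is at (304,78). Next I measure the roll.

```bash
python3 -c "
from h import *
c=load('w6');f=lambda p:(np.array(p,float)+.5)/2-.5+[100,0]
ex=np.array([np.cos(.188),-np.sin(.188)]);ey=np.array([-ex[1],ex[0]]);O=np.array([.5485,.192])
st=lambda P:np.array([((q[:2]-O)@ex*1e3,(q[:2]-O)@ey*1e3,q[2]*1e3) for q in P]).round(1)
print(st(bydepth(c,f([(304,r) for r in (54,60,66,72,78,84,90,96,102,106)]))))
print('ends',st(bydepth(c,f([(280,75),(328,75)]))))
print('slot z14',st(onz(c,f([(305,229),(305,247.5),(278,238),(333,238)]),.012)))
O3=lambda x,z:[*(O+x*ex),z]
go(O3(.0855,.125),-.188)
"
```

```text
[[9.340e+01 1.000e-01 9.810e+01]
 [9.090e+01 1.000e-01 1.000e+02]
 [8.840e+01 1.000e-01 1.020e+02]
 [8.600e+01 1.000e-01 1.037e+02]
 [8.430e+01 1.000e-01 1.022e+02]
 [8.250e+01 1.000e-01 1.008e+02]
 [8.030e+01 1.000e-01 1.017e+02]
 [7.860e+01 1.000e-01 9.920e+01]
 [7.670e+01 1.000e-01 9.820e+01]
 [7.570e+01 1.000e-01 9.530e+01]]
ends [[ 85.3   9.  102.4]
 [ 85.3  -8.9 102.3]]
slot z14 [[ 27.   -0.3  12. ]
 [ 17.1  -0.3  12. ]
 [ 22.2  14.6  12. ]
 [ 22.2 -15.8  12. ]]
dpos [ 0.123  -0.0004  0.0825] turn [ 0.001   0.0013 -0.0004]
```

Call:
move_arm([
  {"delta_pos": [0.03, 0, 0.01], "turn": [0, 0, 0], "fingers": 0.4},
  {"delta_pos": [0.065, 0, 0.02], "turn": [0, 0, 0], "fingers": 0.4},
  {"delta_pos": [0.1, 0, 0.04], "turn": [0, 0, 0], "fingers": 0.4},
  {"delta_pos": [0.123, 0, 0.06], "turn": [0, 0, 0], "fingers": 0.4},
  {"delta_pos": [0.123, 0, 0.078], "turn": [0, 0, 0], "fingers": 0.4},
  {"delta_pos": [0.123, 0, 0.078], "turn": [0, 0, 0], "fingers": 0.4},
  {"delta_pos": [0.123, 0, 0.078], "turn": [0, 0, 0], "fingers": 0.4},
])

```text
clock: 19.38
position: [0.6324, 0.1767, 0.1314]
ee_rot: [0.996, -0.093, 0.0, -0.0]
ft_force: [0.5, -0.3, -0.3]
grip_width: 0.598
grasp_force: 0.0
```

```bash
python3 -c "
from h import *
ex=np.array([np.cos(.188),-np.sin(.188)]);O=np.array([.5485,.192])
print(get_obs()['position']);go([*(O+.0853*ex),.084],-.188)
"
```

```text
[0.63242537 0.17673983 0.13137241]
dpos [-0.      0.0007  0.0474] turn [-0.0002 -0.0002  0.0008]
```

Call:
move_arm([
  {"delta_pos": [0, 0.0006, 0.02], "turn": [0, 0, 0], "fingers": 0.4},
  {"delta_pos": [0, 0.0006, 0.038], "turn": [0, 0, 0], "fingers": 0.4},
  {"delta_pos": [0, 0.0006, 0.047], "turn": [0, 0, 0], "fingers": 0.4},
  {"delta_pos": [0, 0.0006, 0.047], "turn": [0, 0, 0], "fingers": 0.4},
  {"delta_pos": [0, 0.0006, 0.047], "turn": [0, 0, 0], "fingers": 0.7},
  {"delta_pos": [0, 0.0006, 0.047], "turn": [0, 0, 0], "fingers": 0.9},
  {"delta_pos": [0, 0.0006, 0.047], "turn": [0, 0, 0], "fingers": 0.9},
  {"delta_pos": [0, 0.0006, 0.047], "turn": [0, 0, 0], "fingers": 0.9},
  {"delta_pos": [0, 0.0006, 0.047], "turn": [0, 0, 0], "fingers": 0.9},
], force=25)

```text
clock: 20.5
position: [0.6334, 0.1764, 0.0846]
ee_rot: [0.996, -0.094, 0.001, -0.001]
ft_force: [2.6, 4.7, 5.4]
grip_width: 0.229
grasp_force: 28.7
```

```bash
python3 -c "
from h import *
ex=np.array([np.cos(.188),-np.sin(.188)]);ey=np.array([-ex[1],ex[0]]);O=np.array([.5485,.192])
o=get_obs();p=o['position'];print(p,(p[:2]-O)@ex,(p[:2]-O)@ey,o['ft_force'],o['grip_width'])
t0=1.4
P=lambda t:np.array([-68*np.cos(t)+26*np.sin(t),68*np.sin(t)+26*np.cos(t)])
for t in np.arange(1.4,-.16,-.1): print(round(t,2),(P(t)-P(1.4)).round(1))
"
```

```text
[0.63336313 0.17642986 0.08464853] 0.08627781468783106 0.0005646592701084828 [2.63225596 4.70252839 5.42947119] 0.22906366682591855
1.4 [0. 0.]
1.3 [-7.2  1. ]
1.2 [-14.5   1.4]
1.1 [-21.7   1. ]
1.0 [-28.9  -0.2]
0.9 [-36.  -2.]
0.8 [-42.8  -4.5]
0.7 [-49.3  -7.7]
0.6 [-55.5 -11.6]
0.5 [-61.3 -16. ]
0.4 [-66.6 -21. ]
0.3 [-71.3 -26.5]
0.2 [-75.5 -32.4]
0.1 [-79.1 -38.8]
-0.0 [-82.1 -45.4]
-0.1 [-84.3 -52.3]
```

Call:
move_arm([
  {"delta_pos": [-0.0035, 0, -0.0005], "turn": [0, 0, 0], "fingers": 0.9},
  {"delta_pos": [-0.0075, 0, -0.001], "turn": [0, 0, 0], "fingers": 0.9},
  {"delta_pos": [-0.0145, 0, -0.0015], "turn": [0, 0, 0], "fingers": 0.9},
  {"delta_pos": [-0.0215, 0, -0.001], "turn": [0, 0, 0], "fingers": 0.9},
  {"delta_pos": [-0.029, 0, 0], "turn": [0, 0, 0], "fingers": 0.9},
  {"delta_pos": [-0.036, 0, 0.002], "turn": [0, 0, 0], "fingers": 0.9},
  {"delta_pos": [-0.043, 0, 0.0045], "turn": [0, 0, 0], "fingers": 0.9},
  {"delta_pos": [-0.0495, 0, 0.0075], "turn": [0, 0, 0], "fingers": 0.9},
  {"delta_pos": [-0.0555, 0, 0.0115], "turn": [0, 0, 0], "fingers": 0.9},
  {"delta_pos": [-0.0615, 0, 0.016], "turn": [0, 0, 0], "fingers": 0.9},
  {"delta_pos": [-0.0615, 0, 0.016], "turn": [0, 0, 0], "fingers": 0.9},
])

```text
clock: 21.88
position: [0.5724, 0.1879, 0.0683]
ee_rot: [0.996, -0.093, 0.0, -0.0]
ft_force: [0.4, 4.8, 4.8]
grip_width: 0.234
grasp_force: 30.6
```

Call:
move_arm([
  {"delta_pos": [-0.0027, 0, 0.0025], "turn": [0, 0, 0], "fingers": 0.9},
  {"delta_pos": [-0.0053, 0, 0.005], "turn": [0, 0, 0], "fingers": 0.9},
  {"delta_pos": [-0.0077, 0, 0.0077], "turn": [0, 0, 0], "fingers": 0.9},
  {"delta_pos": [-0.01, 0, 0.0105], "turn": [0, 0, 0], "fingers": 0.9},
  {"delta_pos": [-0.0122, 0, 0.0134], "turn": [0, 0, 0], "fingers": 0.9},
  {"delta_pos": [-0.0142, 0, 0.0164], "turn": [0, 0, 0], "fingers": 0.9},
  {"delta_pos": [-0.0142, 0, 0.0164], "turn": [0, 0, 0], "fingers": 0.9},
])

```text
clock: 22.75
position: [0.5584, 0.1906, 0.0517]
ee_rot: [0.996, -0.094, 0.0, -0.0]
ft_force: [-1.0, 4.9, 4.8]
grip_width: 0.228
grasp_force: 32.4
```

Call:
move_arm([
  {"delta_pos": [-0.001, 0, 0.0016], "turn": [0, 0, 0], "fingers": 0.9},
  {"delta_pos": [-0.0019, 0, 0.0031], "turn": [0, 0, 0], "fingers": 0.9},
  {"delta_pos": [-0.0028, 0, 0.0047], "turn": [0, 0, 0], "fingers": 0.9},
  {"delta_pos": [-0.0036, 0, 0.0064], "turn": [0, 0, 0], "fingers": 0.9},
  {"delta_pos": [-0.0044, 0, 0.008], "turn": [0, 0, 0], "fingers": 0.9},
  {"delta_pos": [-0.0051, 0, 0.0097], "turn": [0, 0, 0], "fingers": 0.9},
  {"delta_pos": [-0.0051, 0, 0.0097], "turn": [0, 0, 0], "fingers": 0.9},
])

```text
clock: 23.62
position: [0.5532, 0.1915, 0.0419]
ee_rot: [0.996, -0.094, -0.0, -0.0]
ft_force: [-1.0, 5.8, 4.0]
grip_width: 0.229
grasp_force: 33.2
```

```bash
python3 -c "
from h import *
ex=np.array([np.cos(.188),-np.sin(.188)]);O=np.array([.5485,.192])
o=get_obs();p=o['position'];print(p,(p[:2]-O)@ex,o['ft_force'],o['torque'])
"
```

```text
[0.55321359 0.19154418 0.04193577] 0.004715729645113812 [-1.03357123  5.84749782  3.95359127] [ 1.11810937  0.05672731 -0.00925394]
```

Call:
move_arm([
  {"delta_pos": [-0.0004, 0, 0.0008], "turn": [0, 0, 0], "fingers": 0.9},
  {"delta_pos": [-0.0007, 0, 0.0015], "turn": [0, 0, 0], "fingers": 0.9},
  {"delta_pos": [-0.0007, 0, 0.0015], "turn": [0, 0, 0], "fingers": 0.9},
])

```text
clock: 24.0
position: [0.5526, 0.1917, 0.0405]
ee_rot: [0.996, -0.094, -0.0, -0.0]
ft_force: [-1.7, 5.8, 4.4]
grip_width: 0.227
grasp_force: 33.3
```

Call:
move_arm([
  {"delta_pos": [-0.0002, 0, 0.0005], "turn": [0, 0, 0], "fingers": 0.9},
  {"delta_pos": [-0.0004, 0, 0.001], "turn": [0, 0, 0], "fingers": 0.9},
  {"delta_pos": [-0.0004, 0, 0.001], "turn": [0, 0, 0], "fingers": 0.9},
])

```text
clock: 24.38
position: [0.5522, 0.1918, 0.0395]
ee_rot: [0.996, -0.094, -0.0, -0.0]
ft_force: [-1.2, 4.8, 4.6]
grip_width: 0.231
grasp_force: 33.4
```

Call:
move_arm([
  {"delta_pos": [-0.0001, 0, 0.0004], "turn": [0, 0, 0], "fingers": 0.9},
  {"delta_pos": [-0.0002, 0, 0.0007], "turn": [0, 0, 0], "fingers": 0.9},
  {"delta_pos": [-0.0002, 0, 0.0007], "turn": [0, 0, 0], "fingers": 0.9},
])

```text
clock: 24.75
position: [0.5519, 0.1918, 0.0388]
ee_rot: [0.996, -0.094, -0.0, -0.0]
ft_force: [-1.9, 6.3, 4.2]
grip_width: 0.229
grasp_force: 33.5
```

Call:
move_arm([
  {"delta_pos": [-0.0002, 0, 0.0004], "turn": [0, 0, 0], "fingers": 0.9},
  {"delta_pos": [-0.0003, 0, 0.0007], "turn": [0, 0, 0], "fingers": 0.9},
  {"delta_pos": [-0.0003, 0, 0.0007], "turn": [0, 0, 0], "fingers": 0.9},
])

```text
clock: 25.12
position: [0.5516, 0.1919, 0.0381]
ee_rot: [0.996, -0.094, -0.0, -0.0]
ft_force: [-2.7, 4.8, 4.0]
grip_width: 0.228
grasp_force: 33.5
```

```bash
python3 -c "
from h import *
ex=np.array([np.cos(.188),-np.sin(.188)]);ey=np.array([-ex[1],ex[0]]);O=np.array([.5485,.192])
o=get_obs();p=o['position'];print(p,(p[:2]-O)@ex,o['ft_force'],o['torque'])
c=wcam('w7');cv2.imwrite('pics/w7b.png',cv2.resize(c['color'][60:340,100:412,::-1],None,fx=2.1,fy=2.1,interpolation=cv2.INTER_CUBIC))
"
```

```text
[0.55162998 0.19186288 0.03812163] 0.00310045582435299 [-2.67236553  4.78124396  4.04158567] [1.02437581 0.05462536 0.06480298]
```

View pics/w7b.png

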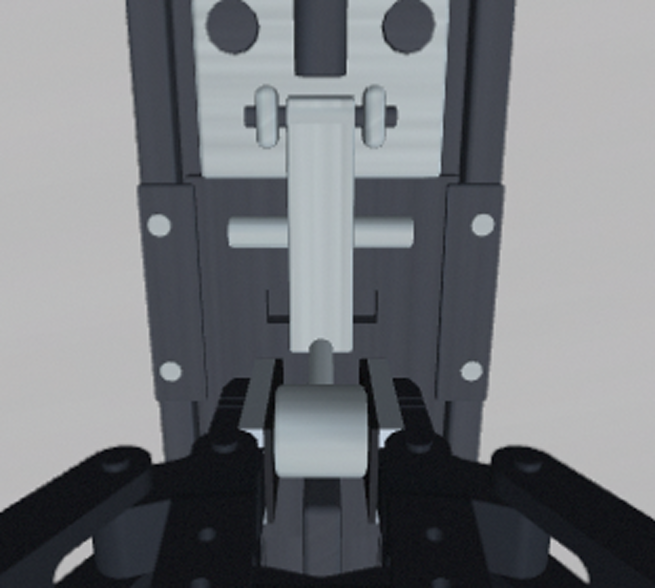

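The clip is almost down over the slot, whose ends show at x=267 and 377 either side of the arm. I'll check its angle from depth against the shut picture (w2).

```bash
python3 -c "
from h import *
ex=np.array([np.cos(.188),-np.sin(.188)]);ey=np.array([-ex[1],ex[0]]);O=np.array([.5485,.192])
st=lambda P:np.array([((q[:2]-O)@ex*1e3,(q[:2]-O)@ey*1e3,q[2]*1e3) for q in P])
def prof(n,u,r0,r1):
    c=load(n); P=st(bydepth(c,[(u,r) for r in range(r0,r1)])); return P
from scipy.optimize import least_squares
for n,u,r0,r1 in(('w2',253,245,282),('w7',252,245,284)):
    P=prof(n,u,r0,r1); s=least_squares(lambda q:np.hypot(P[:,0]-q[0],P[:,2]-q[1])-10,[3,44],loss='soft_l1'); print(n,'roll c',s.x)
    # arm top slope
for n,u,r0,r1 in(('w2',253,125,220),('w7',252,115,220)):
    P=prof(n,u,r0,r1); k=(P[:,0]>25)&(P[:,0]<60); print(n,'arm slope',np.polyfit(P[k,0],P[k,2],1), k.sum())
"
```

```text
w2 roll c [ 2.22095865 43.36702566]
w7 roll c [ 5.30062731 51.65140882]
w2 arm slope [ 0.06454331 21.49875082] 65
w7 arm slope [-0.05286723 30.01612435] 69
```

The clip is at about 0.07 rad, with the key entering the slot, but the roll has crept upward in the pads. I'll check whether it follows a further small step.

```bash
cat >> h.py <<'E'
from scipy.optimize import least_squares
def clip(n):
    ex=np.array([np.cos(.188),-np.sin(.188)]);ey=np.array([-ex[1],ex[0]]);O=np.array([.5485,.192])
    c=wcam(n);v,u=np.mgrid[60:300,249:256];uv=np.c_[u.ravel(),v.ravel()]
    B=bydepth(c,uv);P=np.c_[(B[:,:2]-O)@ex*1e3,B[:,2]*1e3]
    k=(P[:,0]>27)&(P[:,0]<58)&(P[:,1]>14)&(P[:,1]<60);s=np.polyfit(P[k,0],P[k,1],1)
    r=(P[:,0]<14)&(P[:,0]>-6)&(P[:,1]>44);Q=P[r]
    q=least_squares(lambda q:np.hypot(Q[:,0]-q[0],Q[:,1]-q[1])-10,[4,47],loss='soft_l1').x
    o=get_obs();print('th slope',round(.0145-s[0],3),'roll',q.round(2),'tcp',((o['position'][:2]-O)@ex*1e3).round(2),(o['position'][2]*1e3).round(2),'F',o['ft_force'].round(1),'grip',o['grasp_force'].round(1),o['grip_width'].round(3),o['clock'])
E
python3 -c "
from h import *
clip('w8')"
```

```text
Traceback (most recent call last):
  File "h.py", line 37, in clip
    o=get_obs();print('th slope',round(.0145-s[0],3),'roll',q.round(2),'tcp',((o['position'][:2]-O)@ex*1e3).round(2),(o['position'][2]*1e3).round(2),'F',o['ft_force'].round(1),'grip',o['grasp_force'].round(1),o['grip_width'].round(3),o['clock'])
                                                                                                                                                                                       ^^^^^^^^^^^^^^^^^^^^^^
AttributeError: 'float' object has no attribute 'round'
```

Call:
move_arm([
  {"delta_pos": [-0.0002, 0, 0.0005], "turn": [0, 0, 0], "fingers": 0.9},
  {"delta_pos": [-0.0003, 0, 0.001], "turn": [0, 0, 0], "fingers": 0.9},
  {"delta_pos": [-0.0003, 0, 0.001], "turn": [0, 0, 0], "fingers": 0.9},
])

```text
clock: 25.6
position: [0.5512, 0.1919, 0.037]
ee_rot: [0.996, -0.093, -0.0, -0.0]
ft_force: [-2.0, 5.7, 3.6]
grip_width: 0.228
grasp_force: 33.6
```

```bash
python3 -c "
from h import *
clip('w9')"
```

```text
Traceback (most recent call last):
  File "h.py", line 37, in clip
    o=get_obs();print('th slope',round(.0145-s[0],3),'roll',q.round(2),'tcp',((o['position'][:2]-O)@ex*1e3).round(2),(o['position'][2]*1e3).round(2),'F',o['ft_force'].round(1),'grip',o['grasp_force'].round(1),o['grip_width'].round(3),o['clock'])
                                                                                                                                                                                       ^^^^^^^^^^^^^^^^^^^^^^
AttributeError: 'float' object has no attribute 'round'
```

```bash
sed -i "s/o\['grasp_force'\].round(1),o\['grip_width'\].round(3)/round(float(o['grasp_force']),1)/; s/(o\['position'\]\[2\]\*1e3).round(2)/round(o['position'][2]*1e3,2)/; s/    c=wcam(n);v/    c=load(n) if old else wcam(n);v/; s/def clip(n):/def clip(n,old=0):/" h.py; python3 -c "
from h import *
for n in ('w2','w7','w8','w9'): clip(n,1)
clip('w10')"
```

```text
th slope -0.042 roll [ 2.31 43.39] tcp 2.71 37.03 F [-1.2  5.8  3.8] grip 33.6 25.65
th slope 0.073 roll [ 5.36 51.51] tcp 2.71 37.03 F [-1.2  5.8  3.8] grip 33.6 25.65
th slope 0.079 roll [ 5.51 51.47] tcp 2.71 37.03 F [-1.2  5.8  3.8] grip 33.6 25.65
th slope 0.065 roll [ 4.91 50.42] tcp 2.71 37.03 F [-1.2  5.8  3.8] grip 33.6 25.65
th slope 0.066 roll [ 4.88 50.44] tcp 2.7 37.0 F [-2.5  5.3  3.7] grip 33.6 25.7
```

The roll does follow the tool, moving 1.05 mm for a 1.1 mm step, so nothing is blocking it. About 3.6 mm remain to angle 0.

Call:
move_arm([
  {"delta_pos": [-0.0003, 0, 0.0006], "turn": [0, 0, 0], "fingers": 0.9},
  {"delta_pos": [-0.0006, 0, 0.0012], "turn": [0, 0, 0], "fingers": 0.9},
  {"delta_pos": [-0.0008, 0, 0.0018], "turn": [0, 0, 0], "fingers": 0.9},
  {"delta_pos": [-0.0011, 0, 0.0025], "turn": [0, 0, 0], "fingers": 0.9},
  {"delta_pos": [-0.0011, 0, 0.0025], "turn": [0, 0, 0], "fingers": 0.9},
])

```text
clock: 26.32
position: [0.5504, 0.1921, 0.0345]
ee_rot: [0.996, -0.094, -0.0, -0.0]
ft_force: [-0.6, 5.2, 1.7]
grip_width: 0.23
grasp_force: 33.6
```

```bash
python3 -c "
from h import *
clip('w11')"
```

```text
th slope 0.029 roll [ 3.91 48.14] tcp 1.83 34.55 F [-0.5  4.8  3.4] grip 33.6 26.375
```

Call:
move_arm([
  {"delta_pos": [-0.0002, 0, 0.0004], "turn": [0, 0, 0], "fingers": 0.9},
  {"delta_pos": [-0.0004, 0, 0.0008], "turn": [0, 0, 0], "fingers": 0.9},
  {"delta_pos": [-0.0004, 0, 0.0008], "turn": [0, 0, 0], "fingers": 0.9},
])

```text
clock: 26.75
position: [0.5501, 0.1921, 0.0338]
ee_rot: [0.996, -0.094, 0.0, -0.0]
ft_force: [-0.4, 5.9, 2.6]
grip_width: 0.228
grasp_force: 33.7
```

```bash
python3 -c "
from h import *
clip('w12')"
```

```text
th slope 0.019 roll [ 3.59 47.35] tcp 1.56 33.79 F [-0.7  6.2  2.2] grip 33.7 26.8
```

Call:
move_arm([
  {"delta_pos": [-0.0001, 0, 0.0003], "turn": [0, 0, 0], "fingers": 0.9},
  {"delta_pos": [-0.0003, 0, 0.0006], "turn": [0, 0, 0], "fingers": 0.9},
  {"delta_pos": [-0.0003, 0, 0.0006], "turn": [0, 0, 0], "fingers": 0.9},
])

```text
clock: 27.18
position: [0.55, 0.1922, 0.0334]
ee_rot: [0.996, -0.094, 0.0, -0.0]
ft_force: [-1.2, 6.3, 4.1]
grip_width: 0.226
grasp_force: 33.9
```

```bash
python3 -c "
from h import *
clip('w13')"
```

```text
th slope 0.015 roll [ 3.45 47.02] tcp 1.41 33.39 F [-0.8  5.   3.5] grip 33.9 27.225
```

The clip is seated: the roll is at 47.0 against an expected 46.8, and the force is just rising. I'll release and retreat.

Call:
move_arm([
  {"delta_pos": [0, 0, 0], "turn": [0, 0, 0], "fingers": 0.7},
  {"delta_pos": [0, 0, 0], "turn": [0, 0, 0], "fingers": 0.5},
  {"delta_pos": [0, 0, 0], "turn": [0, 0, 0], "fingers": 0.4},
  {"delta_pos": [0, 0, 0], "turn": [0, 0, 0], "fingers": 0.4},
])

```text
clock: 27.72
position: [0.5498, 0.191, 0.0328]
ee_rot: [0.996, -0.094, -0.0, 0.0]
ft_force: [-0.7, -0.2, -0.4]
grip_width: 0.599
grasp_force: 0.0
```

```bash
python3 -c "
from h import *
clip('w14')"
```

```text
th slope 0.009 roll [ 3.49 46.96] tcp 1.47 32.82 F [-0.8 -0.   0.2] grip 0.0 27.775
```

Call:
move_arm([
  {"delta_pos": [0, 0, -0.03], "turn": [0, 0, 0], "fingers": 0.4},
  {"delta_pos": [0, 0, -0.08], "turn": [0, 0, 0], "fingers": 0.4},
  {"delta_pos": [0, 0, -0.13], "turn": [0, 0, 0], "fingers": 0.4},
  {"delta_pos": [0, 0, -0.18], "turn": [0, 0, 0], "fingers": 0.4},
  {"delta_pos": [0, 0, -0.18], "turn": [0, 0, 0], "fingers": 0.4},
  {"delta_pos": [0, 0, -0.18], "turn": [0, 0, 0], "fingers": 0.4},
])

```text
clock: 28.52
position: [0.5496, 0.191, 0.2124]
ee_rot: [0.996, -0.094, -0.0, 0.0]
ft_force: [-0.4, -1.1, -0.3]
grip_width: 0.602
grasp_force: 0.0
```

```bash
python3 -c "
from h import *
clip('w15');c=load('w15');cv2.imwrite('pics/w15b.png',cv2.resize(c['color'][20:260,130:370,::-1],None,fx=2.5,fy=2.5,interpolation=cv2.INTER_CUBIC))"
```

```text
th slope 0.007 roll [ 3.53 46.82] tcp 1.05 211.78 F [ 0.5 -0.1 -0.8] grip 0.0 28.575
```

View pics/w15b.png

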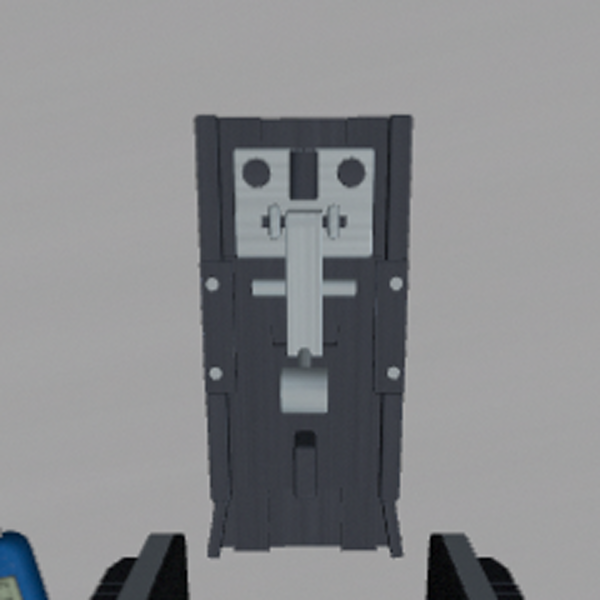

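The clip is down on the tag at an angle of about 0: the foot bar is at (304,288) and the roll at (304,390), above a tag that is still home. The gripper is clear.

```bash
python3 -c "
from workcell import hand_in
print(hand_in())"
```

```text
the job is handed in; nothing more can be done
None
```

The job is done and handed in at about 29 s of the 72 s: the clip was opened, the tag pushed home against the stop at about 7.5 N, and the clip guided down to about angle 0, with its key in the slot as judged from the camera. No verdict came back.

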